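# Index the stone setter's turntable a quarter turn with its spring plunger

### The arm

A 6-joint arm with a two-finger parallel gripper is mounted at the origin on the work surface. World frame = base frame: x ahead of the robot, y to its left, z up, the work surface at z = 0. Lengths are in m, angles in rad, forces in N, time in s.
With the tool pointing down it reaches from about 0.4 to 0.825 m from the base axis. Payload 7 kg.
Tool frame: the origin (TCP) lies at the centre of the arm's flange, where the gripper is bolted on; the fingertips stand 178 mm ahead of it and the grasp point (between the pads) lies arm.tcp_to_grasp ahead of it (arm.tcp_to_grasp is the distance from the TCP to the grasp point, in m); z points along the fingers, y is the direction in which the jaws open and shut (so a half turn about z gives the same grasp; the last joint's range is limited). The gripper opens to 88 mm and grips with 3 to 60 N. Pads are 19 mm wide; open, the fingers measure 130 mm over their backs; the gripper's body (78 mm by 193 mm) begins 47 mm behind the grasp point.
Start: joints at [-0.957, 0.359, 0.012, 0, -1.224, -0.288], TCP at [0.216, -0.639, 0.405] pointing down, gripper open.
Joint ranges: [-3.07, 3.07], [-1.43, 2.12], [-1.02, 1.25], [-3.03, 1.67], [-3.05, -0], [-3.03, 3.03]. Speed limits (rad/s): [2.39, 2.39, 3.01, 3.14, 3.14, 3.14].

### API

Orientations are given as [roll, pitch, yaw] about the fixed x, y, z axes, in that order (R = Rz(yaw) Ry(pitch) Rx(roll)).
In Python, from station import arm gives the robot as it stands.
- The arm moves only by the tool move_arm, never from a script. Its argument "deltas" is a list of rows, each a list of 6 numbers: the shift along the world's x, y, z in mm, then the turn, a rotation vector about the world's x, y, z in degrees. In form: [[tx, ty, tz, ax, ay, az], ...]. A call has exactly 5 rows; each row shifts and turns the commanded pose from where the row before left it; what a row does not reach is not made up. A row lasts 1/12 s, in which the tool goes at most 41.7 mm and 7.16 degrees, less where a joint would pass 70% of its speed; a pose out of reach is approached as far as the arm can. A call with a gripper value outside its range is refused whole. "claw" is the closure in counts, from 0 (fully open) to 255 (shut), set as the call begins (left out, the last holds). The fingers move at their own pace and stop on an object; "squeeze" is the grip in N (left out, the last holds). Time passes only in rows, so rows that do not move let the fingers close, or fill a call up. It gives the time, the measured TCP pose, the force and the opening at its end, in the units of the state.
- arm.get_state(): the state, without advancing time (a new reading comes with each control period).
- arm.grab_frame(name): name is "side" or "top"; returns the picture (420x560x3 uint8, red, green, blue); there is no depth.
- arm.calibration(name): a dict with "intrinsics" (3x3 intrinsics, pixels), "k1" (the pictures are not rectified: a ray, as slopes to the right and down, at radius r is drawn at 1 + k1 r^2 times it, then the intrinsics apply), "T" (4x4, takes a point from camera to world coordinates). Camera axes: x right, y up, looking along -z (the intrinsics and any distortion apply to the point x, -y, -z); pixel columns grow to the right and rows downward; lengths in m; the calibration is good to about 2 mm. A picture is of the moment at which its call begins. calibration takes no time and is no camera call.
- arm.job_done(): hands the job in, once; it reports no verdict.
Trained networks look in the newest picture that a camera, given by its name, has taken for a name from the list of things; names that differ only in an ending like _2 or _b are one class to them, and where a whole thing is asked for, a point or a joint stands for the part that bears it (a point fixed in the world has none). Each returns a list of dicts, best first, with "score" (0 to 1); they miss things now and then, are a little off and sometimes report something else, mostly with a low value. They report only what shows in the picture. A call takes as long as a camera call.
- arm.spot_in(thing, camera): "xy" ([column, row] in pixels, amid what is visible of it).
- arm.masks_of(thing, camera): "pixels" (420x560 bool, what is visible of it) and "xy" ([column, row] in pixels, amid what is visible of it).
- arm.spot_point(thing, camera): "xy" ([column, row] in pixels: a listed point, or the origin of a listed thing).
The state is a dict: "t": time; "q": joint angles; "qd": joint speeds; "joint_efforts": joint torques, N m; "eef_pos": TCP position; "ee_rot": TCP orientation; "force": force on the tool from outside, world axes, zero at the start; "moment": the same for the moment, N m; "width": finger opening in m.
Only numpy, scipy, OpenCV 4.12 (cv2) and the standard library are available. Lean on these libraries where they do the work, as an engineer would, in place of code of your own. Each camera call takes 0.05 s, during which the arm holds its last target. There are 200 camera calls.

### The job

Index the stone-setting turntable to its next station: pull up the red plunger knob and twist it clockwise into its rest notch so that it stays retracted when you let go, then swing the turntable by its upright black handle about a quarter turn towards the green magnet, and twist the knob back and ease the table until the plunger springs fully home in that station's hole, so that the table is locked and everything is let go. Work by feel: never wrench the knob in its collar or haul it against its stop, never force the table against the plunger, do not touch the clamped ring, and leave the other things on the bench where they are.

Things in the scene. Friction and masses are not known exactly. Their poses are not given: they have to be found in the camera images.
- base: grey steel base plate of the indexing turntable, 250 x 220 x 12 mm, bolted to the bench. Origin at bench height on the turntable's spindle axis; x points away from the plunger, y to the left of that, z up. The plate spans x -130 to +120 mm, y -110 to +110 mm. All offsets in these texts are in this frame, heights above the bench
- bracket: grey bracket at the plunger's end (post at x = -110 mm, 72 mm high, 36 mm wide arm over the disc's rim), carrying the plunger's notched steel collar, 26 mm across, its rim at 88 to 92 mm. The collar's deep slot lies along x; its rest notch, 2.5 mm deep, is 75 degrees clockwise of it seen from above. Slot and notch have square sides and give the knob 0.07 rad of play either way. Origin as base
- plunger: spring plunger on the vertical axis at x = -66 mm, y = 0: 8 mm locking pin with a flat, round-edged end, 4 mm cross pin that runs in the collar, and red wing knob, in one piece. The upright wing is 40 mm long (along this body's x, as is the cross pin), 11 mm thick and 26 mm high, from 93.5 to 119.5 mm height when home. Origin on its axis, at bench height when home; rises with it
- knob_top (a point): middle of the top edge of the red wing knob, on the plunger's axis; 119.5 mm above the bench when the plunger is home, 128 to 133 mm when it rests in its notch
- plunger_lift (a joint): plunger lift in m: 0 = home, pin 8 mm deep in a hole; 0.007 to 0.008 = pin riding on the disc's face. The collar is screwed to a different height each time and not measured: the cross pin comes clear of its rim somewhere from 0.0115 to 0.016, a hard top stop follows 1.5 mm above that, and it rests in the notch 2.5 mm below it. Spring and weight: 9 N at home, 0.35 N more per mm
- knob_twist (a joint): twist of the knob in rad, growing clockwise seen from above: 0 with the cross pin in the deep slot (wing along the base's x), 1.31 in the rest notch; stops at -0.15 and 1.45
- turntable: aluminium disc, 160 mm in diameter, top face at 56 mm height, turning with slight friction (0.1 N m) about the base's z axis. In a dark circular slot of 66 mm radius it has one drilled hole, where the plunger starts, and on either side, about a quarter turn off, a brass station block, flush, 56 mm long, with a square-edged hole in its middle. Holes are 9 mm wide. Origin as base; x points to the handle
- turntable_angle (a joint): turntable angle in rad, anticlockwise positive seen from above; 0 at the start, the handle opposite the plunger. The station blocks are clamped by hand and not measured: their holes meet the plunger somewhere from 1.40 to 1.74 (handle on the base's +y side) and from -1.74 to -1.40 (handle on its -y side). A hole catches the pin within about 0.02 rad; stops at +-1.95
- handle_top (a point): middle of the top of the upright black handle of the turntable: a plain cylinder 18 mm in diameter from the disc up to 116 mm height, 58 mm from the spindle
- work: ring clamp in the middle of the turntable, turning with it, 42 mm in diameter at its foot, with a delicate stone-set silver ring standing in its wooden jaws, up to 111 mm height; not to be touched. Origin as base
- green_magnet: green round magnet, 20 mm in diameter and 8 mm high, stuck on the base plate 97 mm from the spindle on its +y or its -y side: it marks the next station: the handle shall be swung to this side, which brings the station block beside it round under the plunger. Origin under its centre
- yellow_magnet: yellow round magnet of the same size on the opposite side of the base plate: the station last done. Origin under its centre
- spare_ring: loose silver ring, 23 mm across and 6 mm high, lying on a corner of the base plate; leave it. Origin under its centre
- setting_punch: loose square steel punch, 50 x 8 x 8 mm, lying on a corner of the base plate; leave it. Origin under its centre
- hammer: loose hammer with a dark wooden handle lying on the bench; leave it. Origin under its middle
- ring_stick: loose round wooden stick, 24 mm thick and 260 mm long, lying on the bench; leave it. Origin under its middle
- bead_jar: loose glass jar with a metal lid, 64 mm in diameter and 85 mm high; leave it. Origin under its centre
- solder_block: loose beige soldering block, 100 x 150 x 22 mm; leave it. Origin under its centre
- loupe: loose black eye loupe, 34 mm in diameter and 22 mm high; leave it. Origin under its centre

How it is judged:
By the outcome, as a careful person would: the job done as asked, in the order asked, and still so for the second after the job is handed in, with the robot touching nothing.
It also fails if it takes over 72 s, if anything falls off the work surface, if the arm or the gripper's body presses on something with over 40 N, if the wrist force passes 120 N, or if a joint passes its speed limit or range.

## Working session

There is one attempt and no reset: what is moved stays moved. The work goes in short steps, Python scripts to look and compute and a tool call to move; the robot and the scene stay as the last step left them, time stands still between calls to the robot, and variables do not carry over. Pictures are saved under pics/ and viewed, about 8 in all and at most 12, crops included, and the job is handed in when it is done.

Besides the shell and the picture viewer there is one more tool, called after "Emit:" in YAML: its name, and indented under it one key for each argument. move_arm: Moves the arm, as the interface text tells. Its arguments: {"type":"object","properties":{"deltas":{"type":"array","items":{"type":"array","items":{"type":"number"}}},"claw":{"type":"number"},"squeeze":{"type":"number"}},"required":["deltas"]}

```bash
mkdir -p pics; ls; cat > h.py <<'E'
import numpy as np, cv2
from station import arm
def ray(cam,xy):
    c=arm.calibration(cam);K=np.array(c["intrinsics"]);T=np.array(c["T"]);k1=c["k1"]
    d=np.linalg.inv(K)@[xy[0],xy[1],1.];s=d[:2]/d[2];u=s.copy()
    for _ in range(30): u=s/(1+k1*(u@u))
    return T[:3,3],T[:3,:3]@np.array([u[0],-u[1],-1.])
def at_z(cam,xy,z):
    o,d=ray(cam,xy);return o+d*(z-o[2])/d[2]
def tri(p):  # [(cam,xy),...]
    A=np.zeros((3,3));b=np.zeros(3)
    for c,xy in p:
        o,d=ray(c,xy);d=d/np.linalg.norm(d);M=np.eye(3)-np.outer(d,d);A+=M;b+=M@o
    return np.linalg.solve(A,b)
def proj(cam,P):
    c=arm.calibration(cam);K=np.array(c["intrinsics"]);T=np.array(c["T"])
    p=np.linalg.inv(T)@np.append(P,1);u=np.array([p[0],-p[1]])/-p[2];u=u*(1+c["k1"]*u@u)
    return (K@np.append(u,1))[:2]
def save(cam,name):
    im=arm.grab_frame(cam);cv2.imwrite(f"pics/{name}.png",im[...,::-1]);return im
E
python3 - <<'E'
from h import *
np.set_printoptions(precision=4,suppress=True)
s=arm.get_state();print(s["t"],s["eef_pos"],s["ee_rot"],s["width"],s["force"],arm.tcp_to_grasp)
a=save("side","s0");b=save("top","t0")
cv2.imwrite("pics/a0.png",cv2.resize(np.vstack([a,b])[...,::-1],None,fx=.71,fy=.71))
for n in ["base","knob_top","handle_top","green_magnet","yellow_magnet","turntable","spare_ring","setting_punch"]:
    for c in ("side","top"):
        r=arm.spot_point(n,c)[:2]
        print(n,c,[(np.round(q["xy"],1),round(q["score"],2)) for q in r])
for c in ("side","top"):print(c,np.array(arm.calibration(c)["T"]))
E
```

```text
pics
0.0 [ 0.216  -0.6393  0.4037] [ 3.14   -0.0001 -2.8159] 0.08727350548774426 [ 1.0993  0.6091 -0.2441] 0.1593
base side [(array([264.3, 237.5]), 0.64), (array([296.2, 147. ]), 0.54)]
base top [(array([266.1, 197.8]), 0.7)]
knob_top side [(array([287.3, 203.2]), 0.56)]
knob_top top [(array([267. , 212.3]), 0.62)]
handle_top side [(array([236.5, 197.9]), 0.63)]
handle_top top [(array([265.7, 172.1]), 0.93)]
green_magnet side []
green_magnet top [(array([294.7, 189.6]), 0.45)]
yellow_magnet side [(array([251.7, 256.5]), 0.41)]
yellow_magnet top [(array([235.8, 203.4]), 0.44)]
turntable side [(array([259.8, 232.9]), 0.95)]
turntable top [(array([266.5, 195.6]), 0.96)]
spare_ring side [(array([297.1, 146.7]), 0.6), (array([217.1, 243.2]), 0.54)]
spare_ring top []
setting_punch side [(array([285.2, 263.5]), 0.41)]
setting_punch top [(array([246.7, 224.6]), 0.4), (array([391.1, 166.1]), 0.34)]
side [[-0.9091  0.2568 -0.328   0.1623]
 [-0.4163 -0.5875  0.6939  0.7925]
 [-0.0145  0.7674  0.641   0.8017]
 [ 0.      0.      0.      1.    ]]
top [[-0.0246  0.9835 -0.1791  0.274 ]
 [-0.9996 -0.026  -0.0054 -0.0029]
 [-0.0099  0.1789  0.9838  1.5089]
 [ 0.      0.      0.      1.    ]]
```

View pics/a0.png

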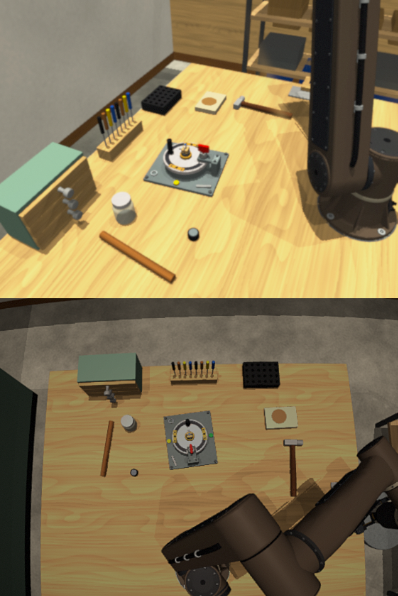

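```bash
python3 - <<'E'
from h import *
np.set_printoptions(precision=4,suppress=True)
k=tri([("side",(287.3,203.2)),("top",(267,212.3))]);h=tri([("side",(236.5,197.9)),("top",(265.7,172.1))])
t=tri([("side",(259.8,232.9)),("top",(266.5,195.6))])
print("knob",k,"handle",h,"tt",t, h-k, np.linalg.norm((h-k)[:2]))
for n,xy,z in (("knob",(267,212.3),.1195),("handle",(265.7,172.1),.116),("green",(294.7,189.6),.012),("yel",(235.8,203.4),.012)):print(n,at_z("top",xy,z))
for n,xy,z in (("knob",(287.3,203.2),.1195),("handle",(236.5,197.9),.116),("yel",(251.7,256.5),.012)):print(n,"side",at_z("side",xy,z))
a=cv2.imread("pics/s0.png")[150:300,180:360];b=cv2.imread("pics/t0.png")[140:260,190:350]
cv2.imwrite("pics/c0.png",np.hstack([cv2.resize(a,(420,350),interpolation=3),cv2.resize(b,(380,350),interpolation=3)[:, :380]]))
E
```

```text
knob [0.5087 0.0401 0.1288] handle [0.6417 0.0435 0.1041] tt [0.5847 0.0445 0.0094] [ 0.133   0.0034 -0.0247] 0.1330653212648785
knob [0.5104 0.0405 0.1195]
handle [0.6359 0.0421 0.116 ]
green [ 0.6014 -0.0481  0.012 ]
yel [0.5607 0.1447 0.012 ]
knob side [0.5133 0.0297 0.1195]
handle side [0.6365 0.0565 0.116 ]
yel side [0.5635 0.1296 0.012 ]
```

View pics/c0.png

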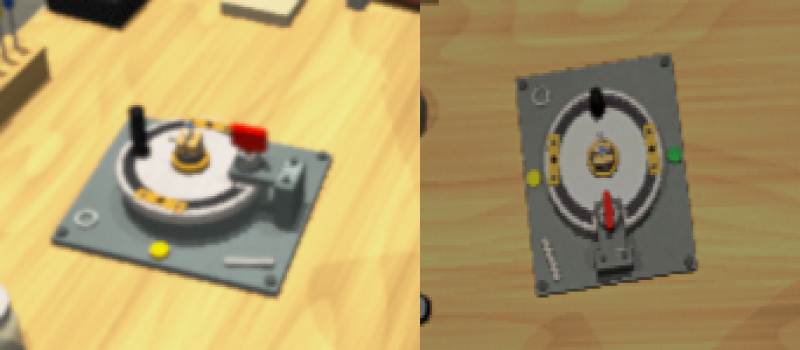

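The views show the fixture with its knob nearest the robot. Green is at right (crop ~675,155), which is the base's -y side, and yellow is at left (534,178). The plate has a yaw of roughly +8 to 12°. Next I'll fit its pose.

```bash
cat > fit.py <<'E'
from h import *
from scipy.optimize import least_squares
np.set_printoptions(precision=4,suppress=True)
def cen(m):
    n,l,st,c=cv2.connectedComponentsWithStats(m.astype(np.uint8));i=1+np.argmax(st[1:,4]);return c[i],st[i,4]
roi={"top":(195,135,345,260),"side":(185,150,350,300)}
obs=[];out={}
for c,f in (("top","t0"),("side","s0")):
    im=cv2.imread(f"pics/{f}.png");x0,y0,x1,y1=roi[c]
    I=im[y0:y1,x0:x1];hsv=cv2.cvtColor(I,cv2.COLOR_BGR2HSV);H,S,V=[hsv[...,i].astype(int) for i in range(3)]
    red=((H<6)|(H>174))&(S>150)&(V>80); gr=(H>45)&(H<85)&(S>120)&(V>60); ye=(H>25)&(H<33)&(S>190)
    for n,m in (("red",red),("green",gr),("yellow",ye)):
        if m.any():
            p,a=cen(m);p=p+[x0,y0];print(c,n,p,a);obs.append((c,n,p))
L={"red":(-.066,0,.1065),"green":(0,-.097,.016),"yellow":(0,.097,.016),"kn":(-.066,0,.1195),"ha":(.058,0,.116),"tt":(0,0,0)}
# plate corners from the grey outline
for c,f in (("top","t0"),):
    im=cv2.imread(f"pics/{f}.png");x0,y0,x1,y1=roi[c];I=im[y0:y1,x0:x1];S=cv2.cvtColor(I,cv2.COLOR_BGR2HSV)[...,1]
    m=(S<70).astype(np.uint8);n,l,st,cc=cv2.connectedComponentsWithStats(m);i=1+np.argmax(st[1:,4]);m=(l==i).astype(np.uint8)
    m=cv2.morphologyEx(m,cv2.MORPH_CLOSE,np.ones((3,3)))
    cn=max(cv2.findContours(m,0,1)[0],key=cv2.contourArea)
    bx=cv2.boxPoints(cv2.minAreaRect(cn))+[x0,y0];w=[at_z(c,p,.012) for p in bx];print(bx);print(np.array(w))
    ctr=np.mean(w,0);print("rect centre",ctr,"sides",[np.linalg.norm(w[i]-w[i-1]) for i in range(4)],[np.degrees(np.arctan2(*(w[i]-w[i-1])[[1,0]])) for i in range(4)])
def P(v,l): 
    R=np.array([[np.cos(v[2]),-np.sin(v[2])],[np.sin(v[2]),np.cos(v[2])]]);return np.append(R@l[:2]+v[:2],l[2])
obs+=[("top","kn",(267,212.3)),("side","kn",(287.3,203.2)),("side","ha",(236.5,197.9)),("top","ha",(265.7,172.1))]
for cs in (("top","side"),("top",),("side",)):
    f=lambda v:np.concatenate([proj(c,P(v,np.array(L[n])))-p for c,n,p in obs if c in cs])
    r=least_squares(f,[.575,.045,.15],loss="soft_l1");print(cs,r.x[:2],np.degrees(r.x[2]))
    for o,e in zip([o for o in obs if o[0] in cs],f(r.x).reshape(-1,2)):print(o[:2],e)
E
python3 fit.py
```

```text
top red [268.975 211.95 ] 40
top green [296.6538 192.6538] 26
top yellow [237.6667 200.8571] 21
side red [286.381  209.0714] 126
side yellow [248.0256 256.7436] 39
[[228.645  166.7302]
 [295.8053 157.572 ]
 [305.9432 231.9168]
 [238.783  241.0751]]
[[ 0.6847  0.1676  0.012 ]
 [ 0.7098 -0.0551  0.012 ]
 [ 0.4615 -0.0799  0.012 ]
 [ 0.4375  0.1363  0.012 ]]
rect centre [0.5734 0.0422 0.012 ] sides [np.float64(0.2492350877053323), np.float64(0.22416229593441184), np.float64(0.24949183953212192), np.float64(0.2175066494588585)] [np.float64(7.228561387767215), np.float64(-83.57839630529605), np.float64(-174.30081962325684), np.float64(96.35268251133837)]
('top', 'side') [0.5787 0.0422] 6.225126038958226
('top', 'red') [-0.0722  0.1347]
('top', 'green') [0.0769 0.287 ]
('top', 'yellow') [-0.1439 -0.0115]
('side', 'red') [ 0.1045 -0.3214]
('side', 'yellow') [0.0722 0.5146]
('top', 'kn') [ 1.7702 -0.9398]
('side', 'kn') [-0.8732  1.3262]
('side', 'ha') [ 1.6343 -1.861 ]
('top', 'ha') [-2.1128 -0.1179]
('top',) [0.5783 0.0417] 5.299566178191292
('top', 'red') [-0.2502  0.3221]
('top', 'green') [0.3016 0.8881]
('top', 'yellow') [-0.0387 -0.348 ]
('top', 'kn') [ 1.5906 -0.7507]
('top', 'ha') [-1.6402 -0.0165]
('side',) [0.58   0.0434] 8.093032733944078
('side', 'red') [-0.2969 -0.7258]
('side', 'yellow') [0.6287 0.954 ]
('side', 'kn') [-1.2776  0.9233]
('side', 'ha') [ 0.6748 -1.2583]
```

```bash
cat >> fit.py <<'E'
print("=====")
obs=[o for o in obs if o[1] in("red","green","yellow")]
cor=np.array([[.12,.11],[.12,-.11],[-.13,-.11],[-.13,.11]])
for i,p in enumerate(bx):
    L[f"c{i}"]=(*cor[i],.012);obs.append(("top",f"c{i}",p+[0.,0.]))
f=lambda v:np.concatenate([proj(c,P(v,np.array(L[n])))-p for c,n,p in obs])
r=least_squares(f,[.575,.045,.15],loss="soft_l1");v=r.x;print(v[:2],np.degrees(v[2]));print(f(v).reshape(-1,2))
print("knob",P(v,np.array(L["kn"])),"handle",P(v,np.array(L["ha"])))
# brass -> base-frame polar
for c,fn in (("top","t0"),("side","s0")):
    im=cv2.imread(f"pics/{fn}.png");hsv=cv2.cvtColor(im,cv2.COLOR_BGR2HSV)
    for s in (1,-1):
        A=[]
        for y in range(roi[c][1],roi[c][3]):
            for x in range(roi[c][0],roi[c][2]):
                w=at_z(c,(x,y),.056)[:2]-v[:2];a=np.arctan2(w[1],w[0])-v[2];R=np.hypot(*w)
                if .056<R<.076 and .8<s*a<2.3 and 12<hsv[y,x,0]<30 and hsv[y,x,1]>110 and hsv[y,x,2]>60:A.append(s*a)
        A=np.array(A)
        if len(A):print(c,s,len(A),"span",A.min(),A.max(),"mean",A.mean(),"-> turntable",s*(np.pi-A.mean()),"mid",s*(np.pi-(A.min()+A.max())/2))
E
python3 fit.py | sed -n '/=====/,$p'
```

```text
=====
[0.5789 0.0424] 6.364346621917417
[[-0.0676  0.0924]
 [ 0.0216  0.1841]
 [-0.1795  0.0265]
 [ 0.0578 -0.3394]
 [ 0.0943  0.5618]
 [ 0.7894 -0.3742]
 [-0.4542 -0.1388]
 [ 0.4476 -0.1098]
 [-0.3181  0.0088]]
knob [0.5133 0.0351 0.1195] handle [0.6365 0.0488 0.116 ]Traceback (most recent call last):
  File "fit.py", line 46, in <module>
    w=at_z(c,(x,y),.056)[:2]-v[:2];a=np.arctan2(w[1],w[0])-v[2];R=np.hypot(*w)
      ~~~~^^^^^^^^^^^^^^
  File "h.py", line 9, in at_z
    o,d=ray(cam,xy);return o+d*(z-o[2])/d[2]
        ~~~^^^^^^^^
  File "h.py", line 4, in ray
    c=arm.calibration(cam);K=np.array(c["intrinsics"]);T=np.array(c["T"]);k1=c["k1"]
ValueError: time passes only in moves, steps and waits
```

```bash
sed -i 's/^from station import arm/from station import arm as _a\nimport functools\nclass W:\n    def __getattr__(s,n): return getattr(_a,n)\narm=W()\narm.calibration=functools.lru_cache(None)(lambda n:_a.calibration(n))/' h.py; python3 fit.py | sed -n '/=====/,$p'
```

```text
=====
[0.5789 0.0424] 6.364346621917417
[[-0.0676  0.0924]
 [ 0.0216  0.1841]
 [-0.1795  0.0265]
 [ 0.0578 -0.3394]
 [ 0.0943  0.5618]
 [ 0.7894 -0.3742]
 [-0.4542 -0.1388]
 [ 0.4476 -0.1098]
 [-0.3181  0.0088]]
knob [0.5133 0.0351 0.1195] handle [0.6365 0.0488 0.116 ]
top 1 79 span 1.0060761786184136 1.876862331884344 mean 1.4417312897325152 -> turntable 1.699861363857278 mid 1.7001233983384143
top -1 74 span 1.104815333916615 1.9497687543624649 mean 1.5408356513270098 -> turntable -1.6007570022627833 mid -1.6143006094502532
side 1 96 span 0.9709185084526898 1.872615597907451 mean 1.4254175269553844 -> turntable 1.7161751266344087 mid 1.7198256004097228
side -1 60 span 1.1986490050014087 1.9229262228360124 mean 1.5694998804781222 -> turntable -1.572092773111671 mid -1.5808050396710827
```

Emit:
move_arm:
  deltas:
    - [11.9, 27, -3, 0, 0, 6.7]
    - [11.9, 27, -3, 0, 0, 6.7]
    - [11.9, 27, -3, 0, 0, 6.7]
    - [11.9, 27, -3, 0, 0, 6.7]
    - [11.9, 27, -3, 0, 0, 6.7]
  claw: 120
  squeeze: 25

```text
t: 1.32
eef_pos: [0.2757, -0.5033, 0.3895]
ee_rot: [-3.141, -0.0, -2.226]
force: [-0.5, 0.7, 0.9]
width: 0.06
```

Emit:
move_arm:
  deltas:
    - [11.9, 27, -3, 0, 0, 6.7]
    - [11.9, 27, -3, 0, 0, 6.7]
    - [11.9, 27, -3, 0, 0, 6.7]
    - [11.9, 27, -3, 0, 0, 6.7]
    - [11.9, 27, -3, 0, 0, 6.7]

```text
t: 1.73
eef_pos: [0.3353, -0.3682, 0.3748]
ee_rot: [-3.141, -0.0, -1.641]
force: [0.8, -0.8, 0.1]
width: 0.0461
```

Emit:
move_arm:
  deltas:
    - [11.9, 27, -3, 0, 0, 6.7]
    - [11.9, 27, -3, 0, 0, 6.7]
    - [11.9, 27, -3, 0, 0, 6.7]
    - [11.9, 27, -3, 0, 0, 6.7]
    - [11.9, 27, -3, 0, 0, 6.7]

```text
t: 2.15
eef_pos: [0.3948, -0.2331, 0.3599]
ee_rot: [-3.141, -0.001, -1.056]
force: [0.6, 0.0, -0.5]
width: 0.0464
```

Emit:
move_arm:
  deltas:
    - [11.9, 27, -3, 0, 0, 6.7]
    - [11.9, 27, -3, 0, 0, 6.7]
    - [11.9, 27, -3, 0, 0, 6.7]
    - [11.9, 27, -3, 0, 0, 6.7]
    - [11.9, 27, -3, 0, 0, 6.7]

```text
t: 2.57
eef_pos: [0.4543, -0.098, 0.3449]
ee_rot: [-3.141, -0.001, -0.471]
force: [0.2, -0.7, -0.5]
width: 0.0466
```

Emit:
move_arm:
  deltas:
    - [11.9, 27, -3, 0, 0, 6.7]
    - [11.9, 27, -3, 0, 0, 6.7]
    - [11.9, 27, -3, 0, 0, 6.7]
    - [11.9, 27, -3, 0, 0, 6.7]
    - [11.9, 27, -3, 0, 0, 6.7]

```text
t: 2.98
eef_pos: [0.5139, 0.037, 0.3298]
ee_rot: [-3.141, -0.001, 0.114]
force: [0.3, -1.1, 0.8]
width: 0.0466
```

Emit:
move_arm:
  deltas:
    - [-0.6, -1.9, -12, 0, 0, 0]
    - [0, 0, -14, 0, 0, 0]
    - [0, 0, -14, 0, 0, 0]
    - [0, 0, -10, 0, 0, 0]
    - [0, 0, -5, 0, 0, 0]

```text
t: 3.4
eef_pos: [0.5126, 0.0335, 0.2734]
ee_rot: [3.141, 0.002, 0.108]
force: [-0.6, -1.0, 0.2]
width: 0.0467
```

Emit:
move_arm:
  deltas:
    - [0, 0, 0, 0, 0, 0]
    - [0, 0, 0, 0, 0, 0]
    - [0, 0, 0, 0, 0, 0]
    - [0, 0, 0, 0, 0, 0]
    - [0, 0, 0, 0, 0, 0]
  claw: 190

```text
t: 3.82
eef_pos: [0.5131, 0.0336, 0.2753]
ee_rot: [-3.141, -0.001, 0.108]
force: [-0.0, -0.1, -1.1]
width: 0.0236
```

```bash
python3 - <<'E'
from h import *
np.set_printoptions(precision=4,suppress=True)
a=save("side","s1");b=save("top","t1");s=arm.get_state();print(s["t"],s["eef_pos"],s["ee_rot"],s["width"],s["force"],s["moment"],s["q"])
A=cv2.resize(a[110:260,210:360],(400,400),interpolation=3);B=cv2.resize(b[140:260,200:320],(400,400),interpolation=3)
cv2.imwrite("pics/c1.png",np.hstack([A,B])[...,::-1])
E
```

```text
3.9167 [0.513  0.0336 0.2751] [-3.1414 -0.0008  0.1076] 0.02210148698356648 [ 0.1292  0.5982 -0.7945] [-0.0634  0.0795  0.0223] [ 0.4478  0.2222 -0.5118  0.0001 -0.8359  1.2306]
```

View pics/c1.png

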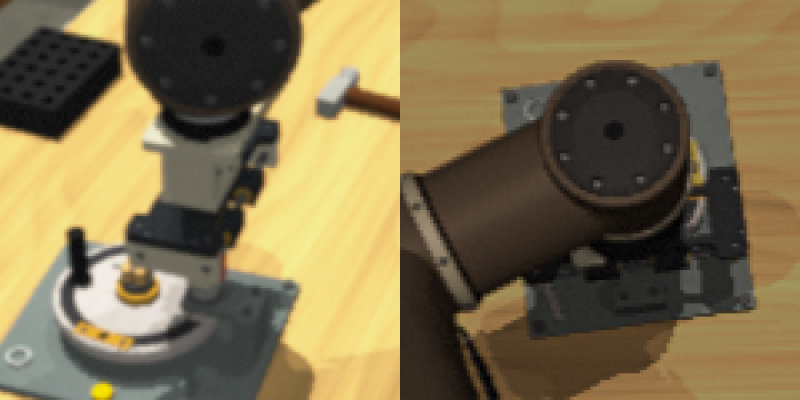

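Emit:
move_arm:
  deltas:
    - [0.3, 1.3, 0, 0, 0, 0.2]
    - [0, 0, 0, 0, 0, 0]
    - [0, 0, 0, 0, 0, 0]
    - [0, 0, 0, 0, 0, 0]
    - [0, 0, 0, 0, 0, 0]
  claw: 255
  squeeze: 6

```text
t: 4.33
eef_pos: [0.5133, 0.0356, 0.2748]
ee_rot: [-3.14, -0.001, 0.111]
force: [-1.6, 5.1, 2.0]
width: 0.0112
```

```bash
cat > st.py <<'E'
from station import arm
import numpy as np
np.set_printoptions(precision=4,suppress=True)
s=arm.get_state();print(s["t"],s["eef_pos"],s["ee_rot"],s["width"],"F",s["force"],"M",s["moment"])
E
python3 st.py
```

```text
4.3333 [0.5133 0.0356 0.2748] [-3.1405 -0.0006  0.1113] 0.011218924138120269 F [-1.6205  5.1138  2.0471] M [1.6815 0.8458 0.0201]
```

Emit:
move_arm:
  deltas:
    - [0, 0.6, 0, 0, 0, 0]
    - [0, 0, 0, 0, 0, 0]
    - [0, 0, 0, 0, 0, 0]
    - [0, 0, 0, 0, 0, 0]
    - [0, 0, 0, 0, 0, 0]

```text
t: 4.75
eef_pos: [0.5133, 0.0357, 0.2748]
ee_rot: [-3.141, -0.0, 0.111]
force: [-2.7, 3.9, 3.8]
width: 0.011
```

```bash
python3 st.py
```

```text
4.75 [0.5133 0.0357 0.2748] [-3.1412 -0.0004  0.1111] 0.010999453563466243 F [-2.656   3.8749  3.768 ] M [ 1.4594  0.9116 -0.001 ]
```

Emit:
move_arm:
  deltas:
    - [-0.3, 0.7, 0, 0, 0, 0]
    - [0, 0, 0, 0, 0, 0]
    - [0, 0, 0, 0, 0, 0]
    - [0, 0, 0, 0, 0, 0]
    - [0, 0, 0, 0, 0, 0]

```text
t: 5.17
eef_pos: [0.5131, 0.036, 0.2748]
ee_rot: [3.141, -0.0, 0.111]
force: [2.1, -2.0, 2.0]
width: 0.0108
```

```bash
python3 st.py
```

```text
5.1667 [0.5131 0.036  0.2748] [ 3.1413 -0.0005  0.1111] 0.01084040167842315 F [ 2.0725 -2.0398  2.0058] M [-0.7378 -0.512  -0.0053]
```

Emit:
move_arm:
  deltas:
    - [0.1, -0.2, 0, 0, 0, 0]
    - [0, 0, 0, 0, 0, 0]
    - [0, 0, 0, 0, 0, 0]
    - [0, 0, 0, 0, 0, 0]
    - [0, 0, 0, 0, 0, 0]
  squeeze: 30

```text
t: 5.58
eef_pos: [0.5131, 0.036, 0.2748]
ee_rot: [3.141, -0.0, 0.111]
force: [1.7, -1.8, 4.2]
width: 0.0111
```

Emit:
move_arm:
  deltas:
    - [0, 0, 1, 0, 0, 0]
    - [0, 0, 1, 0, 0, 0]
    - [0, 0, 1, 0, 0, 0]
    - [0, 0, 1, 0, 0, 0]
    - [0, 0, 0, 0, 0, 0]

```text
t: 6.0
eef_pos: [0.5131, 0.036, 0.2777]
ee_rot: [-3.142, 0.0, 0.111]
force: [7.6, -2.5, -9.2]
width: 0.0107
```

```bash
python3 st.py
```

```text
6.0 [0.5131 0.036  0.2777] [-3.1415  0.0003  0.1107] 0.010652137254742022 F [ 7.5916 -2.5317 -9.19  ] M [-1.0846 -2.4369  0.0323]
```

Emit:
move_arm:
  deltas:
    - [0.3, 0, 1.2, 0, 0, 0]
    - [0.3, 0.1, 1.2, 0, 0, 0]
    - [0, 0.1, 1.2, 0, 0, 0]
    - [0, 0, 1.2, 0, 0, 0]
    - [0, 0, 1.2, 0, 0, 0]

```text
t: 6.42
eef_pos: [0.5133, 0.036, 0.2831]
ee_rot: [3.141, 0.002, 0.11]
force: [6.5, -3.4, -11.5]
width: 0.0106
```

Emit:
move_arm:
  deltas:
    - [0, 0, 1, 0, 0, 0]
    - [0, 0, 0, 0, 0, 0]
    - [0, 0, 0, 0, 0, 0]
    - [0, 0, 0, 0, 0, 0]
    - [0, 0, 0, 0, 0, 0]

```text
t: 6.83
eef_pos: [0.5134, 0.036, 0.2841]
ee_rot: [3.141, 0.002, 0.11]
force: [6.7, -2.7, -11.2]
width: 0.0109
```

```bash
python3 st.py
```

```text
6.8333 [0.5134 0.036  0.2841] [3.1415 0.0015 0.1104] 0.010940798307828268 F [  6.7015  -2.7286 -11.1757] M [-1.1781 -2.4369 -0.013 ]
```

Emit:
move_arm:
  deltas:
    - [0.4, -0.2, 0.8, 0, 0, 0]
    - [0.4, -0.1, 0.7, 0, 0, 0]
    - [0, 0, 0, 0, 0, 0]
    - [0, 0, 0, 0, 0, 0]
    - [0, 0, 0, 0, 0, 0]

```text
t: 7.25
eef_pos: [0.5137, 0.0359, 0.2861]
ee_rot: [-3.142, 0.002, 0.111]
force: [1.3, 1.9, -13.1]
width: 0.0108
```

```bash
python3 st.py
```

```text
7.25 [0.5137 0.0359 0.2861] [-3.1415  0.0025  0.1106] 0.010761623732460583 F [  1.3071   1.9334 -13.0567] M [ 0.3453 -0.5864  0.0246]
```

Emit:
move_arm:
  deltas:
    - [0, 0, 0, 0, 0, -1.5]
    - [0, 0, 0, 0, 0, -1.5]
    - [0, 0, 0, 0, 0, -1]
    - [0, 0, 0, 0, 0, -1]
    - [0, 0, 0, 0, 0, 0]

```text
t: 7.67
eef_pos: [0.5137, 0.036, 0.2865]
ee_rot: [-3.142, 0.002, 0.023]
force: [-1.4, 3.4, -14.0]
width: 0.0108
```

```bash
python3 st.py
```

```text
7.6667 [0.5137 0.036  0.2865] [-3.1415  0.002   0.0226] 0.010760638684116442 F [ -1.3824   3.444  -14.0149] M [1.2924 0.4288 0.0351]
```

Emit:
move_arm:
  deltas:
    - [0, 0, 0, 0, 0, -1]
    - [0, 0, 0, 0, 0, -1]
    - [0, 0, 0, 0, 0, 0]
    - [0, 0, 0, 0, 0, 0]
    - [0, 0, 0, 0, 0, 0]

```text
t: 8.08
eef_pos: [0.5137, 0.036, 0.2865]
ee_rot: [-3.142, 0.002, -0.012]
force: [-2.7, 4.9, -15.9]
width: 0.0109
```

```bash
python3 st.py
```

```text
8.0833 [0.5137 0.036  0.2865] [-3.1416  0.002  -0.012 ] 0.01089510503860607 F [ -2.7101   4.8539 -15.9358] M [1.7927 0.9219 0.164 ]
```

Emit:
move_arm:
  deltas:
    - [0, 0.2, 0.4, 0, 0, 0]
    - [0.1, 0.2, 0.3, 0, 0, 0]
    - [0, 0, 0, 0, 0, 0]
    - [0, 0, 0, 0, 0, 0]
    - [0, 0, 0, 0, 0, 0]

```text
t: 8.5
eef_pos: [0.5138, 0.0361, 0.2874]
ee_rot: [3.141, 0.002, -0.012]
force: [-3.9, 3.1, -15.2]
width: 0.0106
```

```bash
python3 st.py
```

```text
8.5 [0.5138 0.0361 0.2874] [ 3.1412  0.0021 -0.0117] 0.010635797060366853 F [ -3.8677   3.1036 -15.1994] M [1.3359 1.5437 0.0899]
```

Emit:
move_arm:
  deltas:
    - [-0.3, 0.2, 0.3, 0, 0, 0]
    - [0, 0, 0.3, 0, 0, 0]
    - [0, 0, 0, 0, 0, 0]
    - [0, 0, 0, 0, 0, 0]
    - [0, 0, 0, 0, 0, 0]

```text
t: 8.92
eef_pos: [0.5137, 0.0362, 0.2883]
ee_rot: [3.141, 0.002, -0.011]
force: [-5.1, 2.4, -13.7]
width: 0.0107
```

```bash
python3 st.py
```

```text
8.9167 [0.5137 0.0362 0.2883] [ 3.141   0.0015 -0.0115] 0.01065439205815065 F [ -5.0737   2.4447 -13.7443] M [0.628  1.9677 0.0687]
```

Emit:
move_arm:
  deltas:
    - [-0.5, 0, 0, 0, 0, -1]
    - [0, 0.2, 0, 0, 0, -1]
    - [0, 0, 0, 0, 0, 0]
    - [0, 0, 0, 0, 0, 0]
    - [0, 0, 0, 0, 0, 0]

```text
t: 9.33
eef_pos: [0.5135, 0.0364, 0.2885]
ee_rot: [3.141, 0.001, -0.046]
force: [-4.2, -2.2, -10.9]
width: 0.0106
```

```bash
python3 st.py
```

```text
9.3333 [0.5135 0.0364 0.2885] [ 3.1409  0.0006 -0.0459] 0.010633693776996604 F [ -4.1534  -2.2045 -10.9227] M [-0.7023  1.927   0.0021]
```

Emit:
move_arm:
  deltas:
    - [-0.3, -0.1, 0, 0, 0, -1]
    - [0, 0, 0, 0, 0, -1.5]
    - [0, 0, 0, 0, 0, -1.5]
    - [0, 0, 0, 0, 0, 0]
    - [0, 0, 0, 0, 0, 0]

```text
t: 9.75
eef_pos: [0.5134, 0.0365, 0.2891]
ee_rot: [3.141, -0.0, -0.116]
force: [-7.2, -1.5, -6.7]
width: 0.0109
```

```bash
python3 st.py
```

```text
9.75 [0.5134 0.0365 0.2891] [ 3.1413 -0.0002 -0.1165] 0.010930893858481075 F [-7.1726 -1.4967 -6.7449] M [-0.5232  2.4925  0.0277]
```

Emit:
move_arm:
  deltas:
    - [-0.3, 0, 0.4, 0, 0, 0]
    - [-0.3, -0.1, 0.3, 0, 0, 0]
    - [0, 0, 0, 0, 0, 0]
    - [0, 0, 0, 0, 0, 0]
    - [0, 0, 0, 0, 0, 0]

```text
t: 10.17
eef_pos: [0.5132, 0.0365, 0.2894]
ee_rot: [-3.142, -0.001, -0.116]
force: [-2.0, -2.2, -10.8]
width: 0.011
```

```bash
python3 st.py
```

```text
10.1667 [0.5132 0.0365 0.2894] [-3.1416 -0.0009 -0.1157] 0.011005528631238928 F [ -1.9898  -2.1907 -10.8374] M [-1.2346  0.6732  0.0009]
```

Emit:
move_arm:
  deltas:
    - [0, -0.1, 0.4, 0, 0, -1]
    - [-0.1, -0.1, 0, 0, 0, -2]
    - [0, 0, 0, 0, 0, -2]
    - [0, 0, 0, 0, 0, -2]
    - [0, 0, 0, 0, 0, 0]

```text
t: 10.58
eef_pos: [0.5132, 0.0366, 0.2898]
ee_rot: [-3.141, -0.001, -0.24]
force: [-1.1, -0.8, -11.7]
width: 0.0114
```

```bash
python3 st.py
```

```text
10.5833 [0.5132 0.0366 0.2898] [-3.1408 -0.001  -0.2402] 0.011374530057623095 F [ -1.1408  -0.8026 -11.7164] M [-0.5727  0.3382  0.0087]
```

Emit:
move_arm:
  deltas:
    - [0, 0, 0.1, 0, 0, -4]
    - [0, 0, 0, 0, 0, -4]
    - [0, 0, 0, 0, 0, -4]
    - [0, 0, 0, 0, 0, -4]
    - [0, 0, 0, 0, 0, -4]

```text
t: 11.0
eef_pos: [0.5133, 0.037, 0.2899]
ee_rot: [-3.139, -0.001, -0.59]
force: [0.1, 2.7, -12.8]
width: 0.0107
```

```bash
python3 st.py
```

```text
11.0 [0.5133 0.037  0.2899] [-3.1394 -0.0008 -0.5896] 0.010709346852501085 F [  0.0796   2.7097 -12.8237] M [0.6684 0.266  0.0443]
```

Emit:
move_arm:
  deltas:
    - [0, 0.3, 0, 0, 0, -4]
    - [0, 0, 0, 0, 0, -4]
    - [0, 0, 0, 0, 0, -4]
    - [0, 0, 0, 0, 0, -4]
    - [0, 0, 0, 0, 0, -4]

```text
t: 11.42
eef_pos: [0.5136, 0.0375, 0.2899]
ee_rot: [-3.138, -0.0, -0.938]
force: [2.0, 2.1, -14.2]
width: 0.0109
```

```bash
python3 st.py
```

```text
11.4167 [0.5136 0.0375 0.2899] [-3.1384 -0.0002 -0.9385] 0.01087814258808157 F [  1.9889   2.0846 -14.1888] M [ 0.7611 -0.3868  0.0275]
```

Emit:
move_arm:
  deltas:
    - [0.2, 0.2, 0, 0, 0, -4]
    - [0, 0, 0, 0, 0, -4]
    - [0, 0, 0, 0, 0, -4]
    - [0, 0, 0, 0, 0, -3]
    - [0, 0, 0, 0, 0, 0]

```text
t: 11.83
eef_pos: [0.514, 0.0377, 0.29]
ee_rot: [-3.138, 0.001, -1.199]
force: [2.9, 2.8, -14.9]
width: 0.0107
```

```bash
python3 st.py
```

```text
11.8333 [0.514  0.0377 0.29  ] [-3.1382  0.0005 -1.1993] 0.010711436559817874 F [  2.9452   2.8432 -14.9004] M [ 1.0801 -1.0113  0.039 ]
```

Emit:
move_arm:
  deltas:
    - [0.2, 0.2, -0.5, 0, 0, 0]
    - [0, 0, -0.5, 0, 0, 0]
    - [0, 0, -0.5, 0, 0, 0]
    - [0, 0, -0.3, 0, 0, 0]
    - [0, 0, 0, 0, 0, 0]

```text
t: 12.25
eef_pos: [0.514, 0.0377, 0.2883]
ee_rot: [-3.138, 0.0, -1.196]
force: [4.0, 4.9, -14.6]
width: 0.0107
```

```bash
python3 st.py
```

```text
12.25 [0.514  0.0377 0.2883] [-3.1385  0.0003 -1.1957] 0.010698785472859764 F [  3.9837   4.8788 -14.5957] M [ 1.5136 -1.2734 -0.0076]
```

Emit:
move_arm:
  deltas:
    - [0.3, 0.3, -0.5, 0, 0, 0]
    - [0, 0, -0.5, 0, 0, 0]
    - [0, 0, -0.5, 0, 0, 0]
    - [0, 0, -0.4, 0, 0, 0]
    - [0, 0, 0, 0, 0, 0]

```text
t: 12.67
eef_pos: [0.5141, 0.0378, 0.2871]
ee_rot: [-3.139, -0.0, -1.196]
force: [1.9, 5.4, -5.1]
width: 0.011
```

```bash
python3 st.py
```

```text
12.6667 [0.5141 0.0378 0.2871] [-3.139  -0.0001 -1.1964] 0.010970357406158777 F [ 1.9383  5.426  -5.1396] M [ 1.7475 -0.2059  0.0399]
```

Emit:
move_arm:
  deltas:
    - [0, 0.2, -0.4, 0, 0, 0]
    - [0, 0.1, -0.3, 0, 0, 0]
    - [0, 0, 0, 0, 0, 0]
    - [0, 0, 0, 0, 0, 0]
    - [0, 0, 0, 0, 0, 0]
  squeeze: 12

```text
t: 13.08
eef_pos: [0.5141, 0.0379, 0.2867]
ee_rot: [-3.139, -0.0, -1.197]
force: [-0.7, 4.6, 6.2]
width: 0.0108
```

Emit:
move_arm:
  deltas:
    - [0, 0, 0, 0, 0, 0]
    - [0, 0, 0, 0, 0, 0]
    - [0, 0, 0, 0, 0, 0]
    - [0, 0, 0, 0, 0, 0]
    - [0, 0, 0, 0, 0, 0]
  claw: 150

```text
t: 13.5
eef_pos: [0.5133, 0.0374, 0.2851]
ee_rot: [3.141, -0.0, -1.198]
force: [-0.1, -0.1, 0.3]
width: 0.0348
```

```bash
python3 st.py
```

```text
13.5 [0.5133 0.0374 0.2851] [ 3.1411 -0.0002 -1.198 ] 0.03483492439818693 F [-0.0577 -0.0901  0.267 ] M [ 0.0296  0.1726 -0.0205]
```

Emit:
move_arm:
  deltas:
    - [0, 0, 8, 0, 0, 0]
    - [0, 0, 8, 0, 0, 0]
    - [0, 0, 8, 0, 0, 0]
    - [0, 0, 8, 0, 0, 0]
    - [0, 0, 8, 0, 0, 0]

```text
t: 13.92
eef_pos: [0.5135, 0.0376, 0.3266]
ee_rot: [-3.141, -0.0, -1.198]
force: [1.1, 0.6, 0.2]
width: 0.0358
```

Emit:
move_arm:
  deltas:
    - [8.2, 0.8, 0, 0, 0, 5]
    - [8.2, 0.8, 0, 0, 0, 5]
    - [8.2, 0.8, 0, 0, 0, 5]
    - [8.2, 0.8, 0, 0, 0, 5]
    - [8.2, 0.8, 0, 0, 0, 5]

```text
t: 14.33
eef_pos: [0.5548, 0.0417, 0.3261]
ee_rot: [-3.141, -0.0, -0.757]
force: [-0.3, 0.3, -0.8]
width: 0.0361
```

Emit:
move_arm:
  deltas:
    - [8.2, 0.8, 0, 0, 0, 5]
    - [8.2, 0.8, 0, 0, 0, 5]
    - [8.2, 0.8, 0, 0, 0, 5]
    - [8.2, 0.8, 0, 0, 0, 5]
    - [8.2, 0.8, 0, 0, 0, 5]

```text
t: 14.75
eef_pos: [0.5959, 0.0457, 0.326]
ee_rot: [-3.141, -0.0, -0.321]
force: [-0.5, 0.2, 0.6]
width: 0.0361
```

Emit:
move_arm:
  deltas:
    - [8.2, 0.8, 0, 0, 0, 5]
    - [8.2, 0.8, 0, 0, 0, 5]
    - [8.2, 0.8, 0, 0, 0, 5]
    - [8.5, 0.8, 0, 0, 0, 5]
    - [8.5, 0.8, 0, 0, 0, 5]

```text
t: 15.17
eef_pos: [0.6374, 0.0497, 0.3261]
ee_rot: [-3.141, -0.0, 0.115]
force: [-0.3, -0.2, 0.1]
width: 0.0362
```

```bash
python3 - <<'E'
from h import *
np.set_printoptions(precision=4,suppress=True)
a=save("side","s2");b=save("top","t2");s=arm.get_state();print(s["t"],s["eef_pos"],s["ee_rot"],s["width"],s["force"],s["q"])
im=a[...,::-1];hsv=cv2.cvtColor(np.ascontiguousarray(im),cv2.COLOR_BGR2HSV)[150:300,185:350].astype(int)
m=((hsv[...,0]<6)|(hsv[...,0]>174))&(hsv[...,1]>150)&(hsv[...,2]>80);n,l,stt,c=cv2.connectedComponentsWithStats(m.astype(np.uint8));i=1+np.argmax(stt[1:,4])
print("red",c[i]+[185,150],stt[i]);
for L in (0,.008,.0115):print(L,proj("side",np.array([.514,.0361,.1065+L])))
A=cv2.resize(a[110:260,210:360],(400,400),interpolation=3);B=cv2.resize(b[140:260,200:320],(400,400),interpolation=3)
cv2.imwrite("pics/c2.png",np.hstack([A,B])[...,::-1])
E
```

```text
15.2667 [0.6379 0.0498 0.3257] [ 3.1415 -0.0006  0.1126] 0.035579290215361645 [ 0.0477 -0.541  -0.1305] [ 0.3824  0.3592 -0.176   0.0003 -1.0351  1.3009]
red [285.9783 206.3261] [99 48  4 16 46]
0 [285.9779 208.9088]
0.008 [285.9395 206.317 ]
0.0115 [285.9226 205.1753]
```

View pics/c2.png

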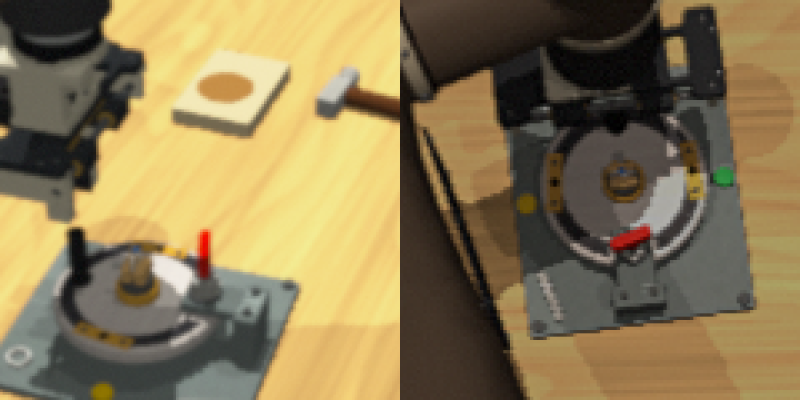

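Emit:
move_arm:
  deltas:
    - [-0.5, 0.2, -13, 0, 0, 0]
    - [0, 0, -14, 0, 0, 0]
    - [0, 0, -14, 0, 0, 0]
    - [0, 0, -13, 0, 0, 0]
    - [0, 0, -9, 0, 0, 0]

```text
t: 15.68
eef_pos: [0.6358, 0.0497, 0.2615]
ee_rot: [3.142, 0.001, 0.108]
force: [-0.0, -0.6, 0.9]
width: 0.0361
```

Emit:
move_arm:
  deltas:
    - [0, 0, 0, 0, 0, 0]
    - [0, 0, 0, 0, 0, 0]
    - [0, 0, 0, 0, 0, 0]
    - [0, 0, 0, 0, 0, 0]
    - [0, 0, 0, 0, 0, 0]
  claw: 255
  squeeze: 8

```text
t: 16.1
eef_pos: [0.6368, 0.0499, 0.2633]
ee_rot: [-3.141, -0.002, 0.111]
force: [-0.3, -0.9, 2.5]
width: 0.0175
```

```bash
python3 st.py
```

```text
16.1 [0.6368 0.0499 0.2633] [-3.1414 -0.0017  0.111 ] 0.01747046858654813 F [-0.3212 -0.9246  2.5054] M [-0.0612  0.253   0.0188]
```

```bash
python3 - <<'E'
import numpy as np
C=np.array([579.6,43.4]);p=np.array([636.8,49.9]);r=np.hypot(*(p-C));a0=np.arctan2(*(p-C)[::-1])
acc=p.copy();rows=[]
for k in range(1,26):
    a=a0-np.radians(3.44)*k;t=C+r*np.array([np.cos(a),np.sin(a)])
    d=np.round(t-acc,1);acc=acc+d;rows.append([float(d[0]),float(d[1]),0,0,0,-3.4 if k%5 else -3.6])
for i in range(0,25,5):print(rows[i:i+5])
print(r,np.degrees(a0),acc)
E
```

```text
[[0.3, -3.4, 0, 0, 0, -3.4], [0.1, -3.5, 0, 0, 0, -3.4], [-0.2, -3.5, 0, 0, 0, -3.4], [-0.3, -3.4, 0, 0, 0, -3.4], [-0.5, -3.4, 0, 0, 0, -3.6]]
[[-0.8, -3.4, 0, 0, 0, -3.4], [-0.9, -3.3, 0, 0, 0, -3.4], [-1.2, -3.3, 0, 0, 0, -3.4], [-1.3, -3.2, 0, 0, 0, -3.4], [-1.5, -3.1, 0, 0, 0, -3.6]]
[[-1.7, -3.0, 0, 0, 0, -3.4], [-1.9, -2.9, 0, 0, 0, -3.4], [-2.1, -2.7, 0, 0, 0, -3.4], [-2.2, -2.7, 0, 0, 0, -3.4], [-2.4, -2.5, 0, 0, 0, -3.6]]
[[-2.5, -2.4, 0, 0, 0, -3.4], [-2.7, -2.2, 0, 0, 0, -3.4], [-2.7, -2.0, 0, 0, 0, -3.4], [-2.9, -1.9, 0, 0, 0, -3.4], [-3.1, -1.7, 0, 0, 0, -3.6]]
[[-3.1, -1.5, 0, 0, 0, -3.4], [-3.2, -1.3, 0, 0, 0, -3.4], [-3.2, -1.1, 0, 0, 0, -3.4], [-3.3, -1.0, 0, 0, 0, -3.4], [-3.4, -0.7, 0, 0, 0, -3.6]]
57.56813354625971 6.483073692897245 [590.1 -13.2]
```

Emit:
move_arm:
  deltas:
    - [0.3, -3.4, 0, 0, 0, -3.4]
    - [0.1, -3.5, 0, 0, 0, -3.4]
    - [-0.2, -3.5, 0, 0, 0, -3.4]
    - [-0.3, -3.4, 0, 0, 0, -3.4]
    - [-0.5, -3.4, 0, 0, 0, -3.6]
  squeeze: 12

```text
t: 16.52
eef_pos: [0.6362, 0.0328, 0.2633]
ee_rot: [-3.14, -0.002, -0.192]
force: [-1.5, 2.0, 3.4]
width: 0.0178
```

```bash
python3 st.py
```

```text
16.5167 [0.6362 0.0328 0.2633] [-3.1405 -0.0015 -0.1919] 0.017849699047335885 F [-1.4889  2.0195  3.3946] M [ 0.5646  0.6108 -0.017 ]
```

Small resistance of about 2 N, which matches the friction given. I'll continue the arc.

Emit:
move_arm:
  deltas:
    - [-0.8, -3.4, 0, 0, 0, -3.4]
    - [-0.9, -3.3, 0, 0, 0, -3.4]
    - [-1.2, -3.3, 0, 0, 0, -3.4]
    - [-1.3, -3.2, 0, 0, 0, -3.4]
    - [-1.5, -3.1, 0, 0, 0, -3.6]

```text
t: 16.93
eef_pos: [0.6305, 0.0167, 0.2633]
ee_rot: [-3.14, -0.001, -0.492]
force: [-1.4, 2.4, 2.7]
width: 0.0173
```

Emit:
move_arm:
  deltas:
    - [-1.7, -3.0, 0, 0, 0, -3.4]
    - [-1.9, -2.9, 0, 0, 0, -3.4]
    - [-2.1, -2.7, 0, 0, 0, -3.4]
    - [-2.2, -2.7, 0, 0, 0, -3.4]
    - [-2.4, -2.5, 0, 0, 0, -3.6]

```text
t: 17.35
eef_pos: [0.6203, 0.0031, 0.2633]
ee_rot: [-3.139, -0.001, -0.792]
force: [-0.8, 4.0, 2.7]
width: 0.0175
```

```bash
python3 st.py
```

```text
17.35 [0.6203 0.0031 0.2633] [-3.1392 -0.0007 -0.7923] 0.017541323449192327 F [-0.7864  4.0255  2.7282] M [ 1.3594  0.4331 -0.0219]
```

Emit:
move_arm:
  deltas:
    - [-2.5, -2.4, 0, 0, 0, -3.4]
    - [-2.7, -2.2, 0, 0, 0, -3.4]
    - [-2.7, -2.0, 0, 0, 0, -3.4]
    - [-2.9, -1.9, 0, 0, 0, -3.4]
    - [-3.1, -1.7, 0, 0, 0, -3.6]

```text
t: 17.77
eef_pos: [0.6065, -0.0069, 0.2633]
ee_rot: [-3.139, 0.0, -1.092]
force: [0.6, 4.7, 1.4]
width: 0.0176
```

Emit:
move_arm:
  deltas:
    - [-3.1, -1.5, 0, 0, 0, -3.4]
    - [-3.2, -1.3, 0, 0, 0, -3.4]
    - [-3.2, -1.1, 0, 0, 0, -3.4]
    - [-3.3, -1.0, 0, 0, 0, -3.4]
    - [-3.4, -0.7, 0, 0, 0, -3.6]

```text
t: 18.18
eef_pos: [0.5905, -0.0124, 0.2633]
ee_rot: [-3.138, 0.001, -1.393]
force: [0.3, 5.0, 0.1]
width: 0.0178
```

```bash
python3 st.py
```

```text
18.1833 [ 0.5905 -0.0124  0.2633] [-3.138   0.0011 -1.3926] 0.01778217802818734 F [0.2601 4.9582 0.105 ] M [ 1.9551 -0.1324  0.0258]
```

Emit:
move_arm:
  deltas:
    - [0, 0.6, 0, 0, 0, 0]
    - [0, 0, 0, 0, 0, 0]
    - [0, 0, 0, 0, 0, 0]
    - [0, 0, 0, 0, 0, 0]
    - [0, 0, 0, 0, 0, 0]
  claw: 150

```text
t: 18.6
eef_pos: [0.5899, -0.0128, 0.2622]
ee_rot: [3.141, -0.0, -1.389]
force: [0.1, -0.9, 0.3]
width: 0.0356
```

Emit:
move_arm:
  deltas:
    - [0, 0, 12.5, 0, 0, 0]
    - [0, 0, 12.5, 0, 0, 0]
    - [0, 0, 12.5, 0, 0, 0]
    - [0, 0, 12.5, 0, 0, 0]
    - [0, 0, 12.5, 0, 0, 0]

```text
t: 19.02
eef_pos: [0.5898, -0.0128, 0.3252]
ee_rot: [3.141, -0.0, -1.389]
force: [0.5, 0.5, -0.5]
width: 0.0357
```

```bash
python3 - <<'E'
from h import *
np.set_printoptions(precision=4,suppress=True)
s=arm.get_state();print(s["t"],s["eef_pos"],s["ee_rot"],s["width"],s["force"])
a=save("side","s3");b=save("top","t3")
v=[.5794,.0430,np.radians(6.4)]
roi={"top":(195,135,345,260),"side":(185,150,350,300)}
for c,im in (("top",b),("side",a)):
    hsv=cv2.cvtColor(im,cv2.COLOR_RGB2HSV);A=[]
    for y in range(roi[c][1],roi[c][3]):
        for x in range(roi[c][0],roi[c][2]):
            w=at_z(c,(x,y),.056)[:2]-v[:2];an=(np.arctan2(w[1],w[0])-v[2])%(2*np.pi);R=np.hypot(*w)
            if .056<R<.076 and 10<hsv[y,x,0]<30 and hsv[y,x,1]>110 and hsv[y,x,2]>50:A.append(an)
    A=np.array(A);h,e=np.histogram(A,np.arange(0,6.3,.1));print(c,[(round(float(q),1),int(n)) for q,n in zip(e,h) if n])
A=cv2.resize(a[150:260,220:330],(400,400),interpolation=3);B=cv2.resize(b[150:250,210:310],(400,400),interpolation=3)
cv2.imwrite("pics/c3.png",np.hstack([A,B])[...,::-1])
E
```

```text
19.0167 [ 0.5898 -0.0128  0.3252] [ 3.1412 -0.0001 -1.3895] 0.03574362770586083 [ 0.4994  0.5331 -0.5181]
top [(0.0, 4), (0.1, 2), (0.2, 2), (2.8, 3), (3.3, 1), (3.4, 9), (3.5, 6), (3.6, 1), (6.0, 5), (6.1, 5)]
side [(0.0, 10), (0.1, 10), (0.2, 11), (0.3, 4), (2.8, 9), (2.9, 6), (5.7, 2), (5.8, 9), (5.9, 8), (6.0, 9), (6.1, 8)]
```

View pics/c3.png

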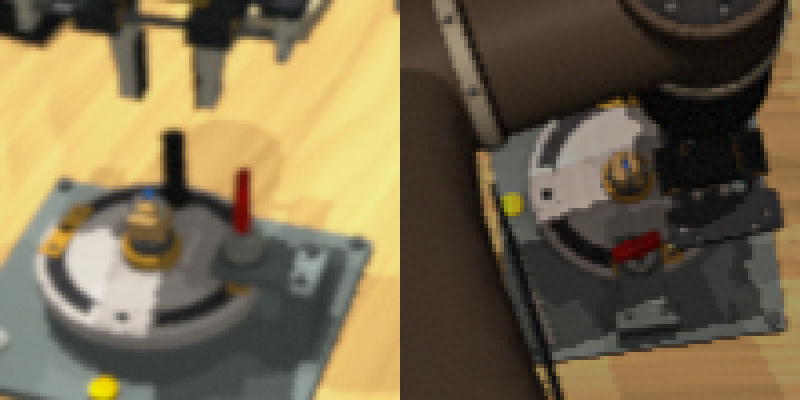

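Emit:
move_arm:
  deltas:
    - [-15.2, 9.8, 0, 0, 0, 3]
    - [-15.2, 9.8, 0, 0, 0, 3]
    - [-15.2, 9.8, 0, 0, 0, 3]
    - [-15.2, 9.9, 0, 0, 0, 2]
    - [-15.2, 9.9, 0, 0, 0, 0]

```text
t: 19.53
eef_pos: [0.5129, 0.0367, 0.3239]
ee_rot: [3.141, 0.0, -1.196]
force: [0.5, 0.6, 0.8]
width: 0.0364
```

Emit:
move_arm:
  deltas:
    - [0, 0, -9, 0, 0, 0]
    - [0, 0, -9, 0, 0, 0]
    - [0, 0, -9, 0, 0, 0]
    - [0, 0, -8, 0, 0, 0]
    - [0, 0, -4, 0, 0, 0]

```text
t: 19.95
eef_pos: [0.5138, 0.0361, 0.2838]
ee_rot: [3.139, -0.0, -1.199]
force: [-0.2, 0.0, 0.6]
width: 0.036
```

Emit:
move_arm:
  deltas:
    - [0, 0, 0, 0, 0, 0]
    - [0, 0, 0, 0, 0, 0]
    - [0, 0, 0, 0, 0, 0]
    - [0, 0, 0, 0, 0, 0]
    - [0, 0, 0, 0, 0, 0]
  claw: 255
  squeeze: 6

```text
t: 20.37
eef_pos: [0.5146, 0.0368, 0.2863]
ee_rot: [-3.139, -0.0, -1.198]
force: [2.2, -0.9, -3.8]
width: 0.0113
```

```bash
python3 st.py
```

```text
20.3667 [0.5146 0.0368 0.2863] [-3.1389 -0.0001 -1.1978] 0.011265097770511996 F [ 2.2316 -0.8937 -3.8402] M [-0.0752 -0.9378 -0.0074]
```

Emit:
move_arm:
  deltas:
    - [0.3, -0.1, 0, 0, 0, 0]
    - [0, 0, 0.8, 0, 0, 0]
    - [0, 0, 0.9, 0, 0, 0]
    - [0, 0, 0.9, 0, 0, 0]
    - [0, 0, 0.9, 0, 0, 0]
  squeeze: 30

```text
t: 20.78
eef_pos: [0.5147, 0.0367, 0.2886]
ee_rot: [-3.14, 0.0, -1.198]
force: [8.4, 0.1, -15.1]
width: 0.011
```

```bash
python3 st.py
```

```text
20.7833 [0.5147 0.0367 0.2886] [-3.1402  0.0003 -1.1981] 0.011043334294995951 F [  8.37     0.0823 -15.0518] M [ 0.2448 -3.1254 -0.0115]
```

Emit:
move_arm:
  deltas:
    - [0.4, 0, 0.5, 0, 0, 0]
    - [0.3, 0, 0.4, 0, 0, 0]
    - [0, 0, 0, 0, 0, 0]
    - [0, 0, 0, 0, 0, 0]
    - [0, 0, 0, 0, 0, 0]

```text
t: 21.2
eef_pos: [0.5149, 0.0367, 0.2892]
ee_rot: [-3.141, 0.001, -1.198]
force: [7.2, 1.6, -13.3]
width: 0.0109
```

```bash
python3 st.py
```

```text
21.2 [0.5149 0.0367 0.2892] [-3.1413  0.0007 -1.1982] 0.010853187262612828 F [  7.2287   1.5832 -13.3117] M [ 0.5607 -2.34    0.0299]
```

Emit:
move_arm:
  deltas:
    - [0.4, 0.1, 0.4, 0, 0, 0]
    - [0, 0, 0, 0, 0, 1.5]
    - [0, 0, 0, 0, 0, 2]
    - [0, 0, 0, 0, 0, 2]
    - [0, 0, 0, 0, 0, 2]

```text
t: 21.62
eef_pos: [0.515, 0.0367, 0.2894]
ee_rot: [3.141, 0.001, -1.066]
force: [5.3, 0.7, -13.6]
width: 0.0112
```

```bash
python3 st.py
```

```text
21.6167 [0.515  0.0367 0.2894] [ 3.141   0.0009 -1.0657] 0.01117093582259326 F [  5.3181   0.7261 -13.6294] M [ 0.4895 -1.9679  0.0106]
```

Emit:
move_arm:
  deltas:
    - [0.2, 0, 0.1, 0, 0, 5]
    - [0, 0, 0, 0, 0, 5]
    - [0, 0, 0, 0, 0, 5]
    - [0, 0, 0, 0, 0, 5]
    - [0, 0, 0, 0, 0, 5]

```text
t: 22.03
eef_pos: [0.5149, 0.0366, 0.2893]
ee_rot: [3.141, 0.002, -0.627]
force: [4.9, 0.5, -13.7]
width: 0.0106
```

```bash
python3 st.py
```

```text
22.0333 [0.5149 0.0366 0.2893] [ 3.1407  0.0015 -0.627 ] 0.010563161572873866 F [  4.8828   0.4739 -13.6552] M [ 0.2665 -1.6665 -0.0182]
```

Emit:
move_arm:
  deltas:
    - [0.1, 0, 0, 0, 0, 5]
    - [0.1, 0, 0, 0, 0, 5]
    - [0, 0, 0, 0, 0, 5]
    - [0, 0, 0, 0, 0, 5]
    - [0, 0, 0, 0, 0, 5]

```text
t: 22.45
eef_pos: [0.5149, 0.0363, 0.2893]
ee_rot: [3.141, 0.002, -0.191]
force: [4.8, -0.3, -14.0]
width: 0.0112
```

Emit:
move_arm:
  deltas:
    - [0, 0, 0, 0, 0, 5]
    - [0, 0, 0, 0, 0, 5]
    - [0, 0, 0, 0, 0, 4]
    - [0, 0, 0, 0, 0, 3.3]
    - [0, 0, 0, 0, 0, 0]

```text
t: 22.87
eef_pos: [0.5149, 0.0362, 0.2892]
ee_rot: [3.141, 0.003, 0.11]
force: [4.1, -1.0, -14.7]
width: 0.0108
```

```bash
python3 st.py
```

```text
22.8667 [0.5149 0.0362 0.2892] [3.1413 0.0026 0.1095] 0.010775860885719168 F [  4.1422  -1.0282 -14.7016] M [-0.6062 -1.5583 -0.0497]
```

Emit:
move_arm:
  deltas:
    - [0.3, -0.1, -1, 0, 0, 0]
    - [0, 0, -1, 0, 0, 0]
    - [0, 0, -1, 0, 0, 0]
    - [0, 0, -0.5, 0, 0, 0]
    - [0, 0, 0, 0, 0, 0]

```text
t: 23.28
eef_pos: [0.5151, 0.0362, 0.2864]
ee_rot: [3.141, 0.003, 0.107]
force: [-1.1, -0.1, -12.8]
width: 0.0104
```

```bash
python3 st.py
```

```text
23.2833 [0.5151 0.0362 0.2864] [3.1413 0.0025 0.1066] 0.010399120598774384 F [ -1.0998  -0.1289 -12.7923] M [-0.3074  0.6249 -0.0006]
```

Emit:
move_arm:
  deltas:
    - [0, 0, -1, 0, 0, 0]
    - [0, 0, -0.8, 0, 0, 0]
    - [0, 0, -0.7, 0, 0, 0]
    - [0, 0, -0.5, 0, 0, 0]
    - [0, 0, 0, 0, 0, 0]

```text
t: 23.7
eef_pos: [0.5151, 0.0361, 0.2836]
ee_rot: [3.141, 0.002, 0.107]
force: [-4.7, -0.0, -12.3]
width: 0.0108
```

```bash
python3 st.py
```

```text
23.7 [0.5151 0.0361 0.2836] [3.1413 0.0022 0.1072] 0.010819165257297156 F [ -4.7253  -0.0165 -12.2573] M [-0.372   1.8905 -0.0103]
```

Emit:
move_arm:
  deltas:
    - [-0.4, 0, -0.6, 0, 0, 0]
    - [0, 0, -0.6, 0, 0, 0]
    - [0, 0, -0.5, 0, 0, 0]
    - [0, 0, -0.3, 0, 0, 0]
    - [0, 0, 0, 0, 0, 0]

```text
t: 24.12
eef_pos: [0.515, 0.0362, 0.2819]
ee_rot: [3.141, 0.001, 0.107]
force: [-4.7, -1.4, -11.8]
width: 0.0106
```

```bash
python3 st.py
```

```text
24.1167 [0.515  0.0362 0.2819] [3.1412 0.0015 0.1074] 0.01063033088735831 F [ -4.7442  -1.3619 -11.7789] M [-0.5826  1.9988 -0.0496]
```

Emit:
move_arm:
  deltas:
    - [-0.4, 0, -0.5, 0, 0, 0]
    - [0, 0, -0.5, 0, 0, 0]
    - [0, 0, -0.5, 0, 0, 0]
    - [0, 0, 0, 0, 0, 0]
    - [0, 0, 0, 0, 0, 0]

```text
t: 24.53
eef_pos: [0.5148, 0.0362, 0.2813]
ee_rot: [3.141, 0.0, 0.108]
force: [-5.9, -2.0, -4.5]
width: 0.0109
```

```bash
python3 st.py
```

```text
24.5333 [0.5148 0.0362 0.2813] [3.1411 0.0005 0.1078] 0.010917667239403043 F [-5.901  -2.0299 -4.5218] M [-0.634   2.6914  0.0124]
```

Emit:
move_arm:
  deltas:
    - [-0.4, 0, -0.4, 0, 0, 0]
    - [-0.3, -0.1, 0, 0, 0, 0]
    - [0, 0, 0, 0, 0, 0]
    - [0, 0, 0, 0, 0, 0]
    - [0, 0, 0, 0, 0, 0]
  squeeze: 10

```text
t: 24.95
eef_pos: [0.5146, 0.0362, 0.2812]
ee_rot: [3.141, -0.001, 0.108]
force: [-5.9, -1.4, -3.1]
width: 0.011
```

Emit:
move_arm:
  deltas:
    - [0, 0, 0, 0, 0, 0]
    - [0, 0, 0, 0, 0, 0]
    - [0, 0, 0, 0, 0, 0]
    - [0, 0, 0, 0, 0, 0]
    - [0, 0, 0, 0, 0, 0]
  claw: 150

```text
t: 25.37
eef_pos: [0.515, 0.0366, 0.2809]
ee_rot: [-3.141, -0.002, 0.108]
force: [0.2, 0.4, 0.7]
width: 0.0351
```

Emit:
move_arm:
  deltas:
    - [0, 0, 9, 0, 0, 0]
    - [0, 0, 9, 0, 0, 0]
    - [0, 0, 9, 0, 0, 0]
    - [0, 0, 9, 0, 0, 0]
    - [0, 0, 9, 0, 0, 0]

```text
t: 25.78
eef_pos: [0.5145, 0.0363, 0.3267]
ee_rot: [-3.141, -0.001, 0.108]
force: [0.7, 1.0, 0.7]
width: 0.036
```

```bash
python3 st.py
```

```text
25.7833 [0.5145 0.0363 0.3267] [-3.1413 -0.001   0.1077] 0.03600185104527987 F [0.659  1.0429 0.6709] M [-0.0893  0.1382 -0.0052]
```

Emit:
move_arm:
  deltas:
    - [5, -3.3, 0, 0, 0, -5.7]
    - [5, -3.3, 0, 0, 0, -5.7]
    - [5, -3.3, 0, 0, 0, -5.7]
    - [5, -3.3, 0, 0, 0, -5.7]
    - [5, -3.3, 0, 0, 0, -5.7]

```text
t: 26.2
eef_pos: [0.5397, 0.0197, 0.3262]
ee_rot: [-3.141, -0.001, -0.395]
force: [-0.2, -0.7, 0.3]
width: 0.036
```

Emit:
move_arm:
  deltas:
    - [5, -3.3, 0, 0, 0, -5.7]
    - [5, -3.3, 0, 0, 0, -5.7]
    - [5, -3.3, 0, 0, 0, -5.7]
    - [5, -3.3, 0, 0, 0, -5.7]
    - [5, -3.3, 0, 0, 0, -5.7]

```text
t: 26.62
eef_pos: [0.5647, 0.0031, 0.3261]
ee_rot: [-3.141, -0.0, -0.892]
force: [-0.1, -0.7, 0.1]
width: 0.0362
```

Emit:
move_arm:
  deltas:
    - [5, -3.3, 0, 0, 0, -5.7]
    - [5, -3.3, 0, 0, 0, -5.7]
    - [5, -3.2, 0, 0, 0, -5.7]
    - [5.2, -3.2, 0, 0, 0, -5.7]
    - [5.1, -3.1, 0, 0, 0, -5.9]

```text
t: 27.03
eef_pos: [0.59, -0.013, 0.3261]
ee_rot: [-3.141, 0.0, -1.393]
force: [0.2, -0.4, -0.1]
width: 0.0361
```

```bash
python3 - <<'E'
from h import *
np.set_printoptions(precision=4,suppress=True)
s=arm.get_state();print(s["t"],s["eef_pos"],s["ee_rot"],s["width"],s["force"])
a=save("side","s4");b=save("top","t4")
A=cv2.resize(a[150:260,220:330],(400,400),interpolation=3);B=cv2.resize(b[150:250,210:310],(400,400),interpolation=3)
cv2.imwrite("pics/c4.png",np.hstack([A,B])[...,::-1])
E
```

```text
27.0333 [ 0.59   -0.013   0.3261] [-3.141  0.    -1.393] 0.03614078881933923 [ 0.1595 -0.3829 -0.0825]
```

View pics/c4.png

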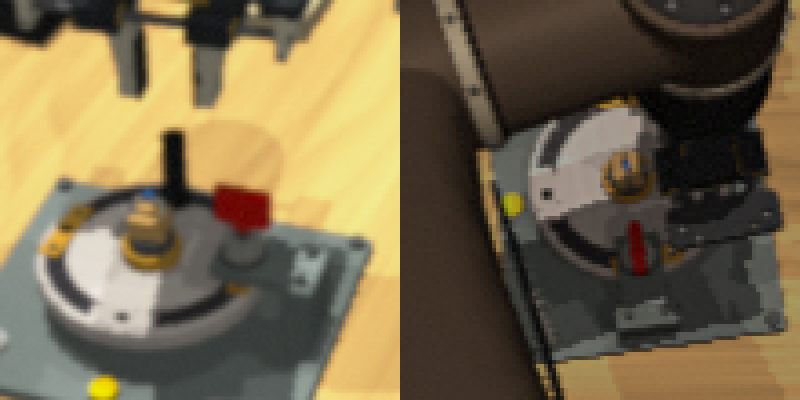

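The knob's wing lies along x again (side crop ~243,208) and the pin is riding on the block. The handle hasn't moved. Next I'll grip it and ease the table round.

Emit:
move_arm:
  deltas:
    - [0, 0.4, -13, 0, 0, 0]
    - [0, 0, -14, 0, 0, 0]
    - [0, 0, -14, 0, 0, 0]
    - [0, 0, -13, 0, 0, 0]
    - [0, 0, -9, 0, 0, 0]

```text
t: 27.55
eef_pos: [0.5892, -0.0123, 0.2616]
ee_rot: [3.141, 0.0, -1.385]
force: [0.2, 0.2, -0.7]
width: 0.0362
```

Emit:
move_arm:
  deltas:
    - [0, 0, 0, 0, 0, 0]
    - [0, 0, 0, 0, 0, 0]
    - [0, 0, 0, 0, 0, 0]
    - [0, 0, 0, 0, 0, 0]
    - [0, 0, 0, 0, 0, 0]
  claw: 255
  squeeze: 8

```text
t: 27.97
eef_pos: [0.59, -0.0123, 0.2633]
ee_rot: [-3.14, 0.0, -1.388]
force: [0.5, 0.2, 2.1]
width: 0.0176
```

```bash
python3 st.py
```

```text
27.9667 [ 0.59   -0.0123  0.2633] [-3.14    0.     -1.3875] 0.01755807321273544 F [0.4588 0.1586 2.1159] M [ 0.1815  0.2765 -0.0087]
```

Emit:
move_arm:
  deltas:
    - [-0.6, -0.1, 0, 0, 0, -0.6]
    - [-0.6, -0.1, 0, 0, 0, -0.6]
    - [-0.6, -0.1, 0, 0, 0, -0.6]
    - [-0.6, -0.1, 0, 0, 0, -0.6]
    - [-0.6, -0.1, 0, 0, 0, -0.6]
  squeeze: 15

```text
t: 28.38
eef_pos: [0.588, -0.0125, 0.2632]
ee_rot: [-3.138, 0.0, -1.441]
force: [5.4, 1.0, 0.8]
width: 0.0178
```

```bash
python3 st.py
```

```text
28.3833 [ 0.588  -0.0125  0.2632] [-3.1376  0.0001 -1.4408] 0.01781284041465932 F [5.3988 0.9806 0.7926] M [ 0.4205 -1.9671  0.2075]
```

Emit:
move_arm:
  deltas:
    - [-0.4, -0.1, 0, 0, 0, -0.4]
    - [-0.4, -0.1, 0, 0, 0, -0.4]
    - [-0.4, 0, 0, 0, 0, -0.4]
    - [-0.4, 0, 0, 0, 0, -0.4]
    - [-0.4, 0, 0, 0, 0, -0.4]

```text
t: 28.8
eef_pos: [0.5858, -0.0127, 0.2632]
ee_rot: [-3.138, 0.0, -1.476]
force: [2.9, 1.2, 4.7]
width: 0.0175
```

```bash
python3 st.py
```

```text
28.8 [ 0.5858 -0.0127  0.2632] [-3.1382  0.0002 -1.4756] 0.017518460600612074 F [2.8822 1.2201 4.6715] M [ 0.5285 -0.9146  0.1027]
```

Emit:
move_arm:
  deltas:
    - [-0.4, -0.1, 0, 0, 0, -0.4]
    - [-0.4, 0, 0, 0, 0, -0.4]
    - [-0.4, 0, 0, 0, 0, -0.4]
    - [-0.3, 0, 0, 0, 0, -0.3]
    - [0, 0, 0, 0, 0, 0]

```text
t: 29.22
eef_pos: [0.5839, -0.0129, 0.2632]
ee_rot: [-3.139, 0.0, -1.502]
force: [4.4, 1.5, 5.3]
width: 0.0175
```

```bash
python3 st.py
```

```text
29.2167 [ 0.5839 -0.0129  0.2632] [-3.1389  0.0003 -1.5018] 0.017490680254282458 F [4.4045 1.5498 5.292 ] M [ 0.6958 -1.1899 -0.0057]
```

Emit:
move_arm:
  deltas:
    - [-0.3, 0, 0, 0, 0, -0.3]
    - [-0.3, 0, 0, 0, 0, -0.3]
    - [-0.3, 0, 0, 0, 0, -0.3]
    - [-0.3, 0, 0, 0, 0, -0.3]
    - [0, 0, 0, 0, 0, 0]

```text
t: 29.63
eef_pos: [0.5834, -0.0129, 0.2632]
ee_rot: [-3.137, 0.0, -1.522]
force: [8.2, 0.7, 2.2]
width: 0.0175
```

```bash
python3 st.py
```

```text
29.6333 [ 0.5834 -0.0129  0.2632] [-3.1373  0.0003 -1.5222] 0.017531529733391255 F [8.243  0.713  2.2095] M [ 0.3158 -2.4785  0.0921]
```

Emit:
move_arm:
  deltas:
    - [0.4, 0, 0, 0, 0, 0]
    - [0.4, 0, 0, 0, 0, 0]
    - [0.3, 0, 0, 0, 0, 0]
    - [0, 0, 0, 0, 0, 0]
    - [0, 0, 0, 0, 0, 0]

```text
t: 30.05
eef_pos: [0.5838, -0.0129, 0.2632]
ee_rot: [-3.139, 0.0, -1.522]
force: [3.6, 2.0, 6.9]
width: 0.0174
```

```bash
python3 st.py; python3 - <<'E'
from h import *
a=save("side","s5")
cv2.imwrite("pics/c5.png",cv2.resize(a[150:260,220:330],(500,500),interpolation=3)[...,::-1])
for f in ("s0","s4","s5"):
    im=cv2.imread(f"pics/{f}.png");hsv=cv2.cvtColor(im,cv2.COLOR_BGR2HSV)[150:300,185:350].astype(int)
    m=((hsv[...,0]<6)|(hsv[...,0]>174))&(hsv[...,1]>150)&(hsv[...,2]>50);n,l,s,c=cv2.connectedComponentsWithStats(m.astype(np.uint8));i=1+np.argmax(s[1:,4]);print(f,c[i]+[185,150],s[i])
E
```

```text
30.05 [ 0.5838 -0.0129  0.2632] [-3.1391  0.0003 -1.5221] 0.01741525661652527 F [3.6355 1.9858 6.9318] M [ 0.793  -1.0033  0.1784]
s0 [286.38095238 209.07142857] [ 94  54  15  11 126]
s4 [285.70289855 207.08695652] [ 93  52  16  12 138]
s5 [285.77205882 209.16176471] [ 93  54  16  12 136]
```

View pics/c5.png

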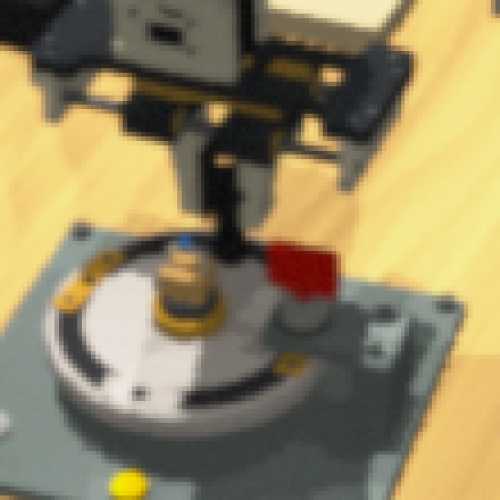

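Emit:
move_arm:
  deltas:
    - [0.4, 0, 0, 0, 0, 0]
    - [0.2, 0.2, 0, 0, 0, 0]
    - [0, 0, 0, 0, 0, 0]
    - [0, 0, 0, 0, 0, 0]
    - [0, 0, 0, 0, 0, 0]

```text
t: 30.52
eef_pos: [0.5841, -0.0128, 0.2632]
ee_rot: [-3.14, 0.0, -1.522]
force: [2.0, 1.9, 8.6]
width: 0.0178
```

```bash
python3 st.py
```

```text
30.5167 [ 0.5841 -0.0128  0.2632] [-3.1401  0.0001 -1.5222] 0.017810522900151664 F [1.9632 1.8891 8.6358] M [ 0.6275 -0.4514  0.1789]
```

Emit:
move_arm:
  deltas:
    - [0.4, 0, 0, 0, 0, 0]
    - [0.4, 0, 0, 0, 0, 0]
    - [0.2, 0, 0, 0, 0, 0]
    - [0, 0, 0, 0, 0, 0]
    - [0, 0, 0, 0, 0, 0]

```text
t: 30.93
eef_pos: [0.5845, -0.0129, 0.2631]
ee_rot: [-3.142, 0.0, -1.522]
force: [-0.8, 1.9, 10.8]
width: 0.0175
```

```bash
python3 st.py
```

```text
30.9333 [ 0.5845 -0.0129  0.2631] [-3.1416  0.     -1.5224] 0.017534887454166006 F [-0.7839  1.9105 10.7832] M [0.9518 0.5975 0.0942]
```

Emit:
move_arm:
  deltas:
    - [0, 0, 0, 0, 0, 0]
    - [0, 0, 0, 0, 0, 0]
    - [0, 0, 0, 0, 0, 0]
    - [0, 0, 0, 0, 0, 0]
    - [0, 0, 0, 0, 0, 0]
  claw: 150

```text
t: 31.35
eef_pos: [0.5844, -0.0131, 0.2618]
ee_rot: [3.14, -0.0, -1.523]
force: [0.2, 0.8, 0.8]
width: 0.0355
```

Emit:
move_arm:
  deltas:
    - [0, 0, 13, 0, 0, 0]
    - [0, 0, 13, 0, 0, 0]
    - [0, 0, 13, 0, 0, 0]
    - [0, 0, 13, 0, 0, 0]
    - [0, 0, 13, 0, 0, 0]

```text
t: 31.77
eef_pos: [0.5845, -0.0131, 0.3276]
ee_rot: [3.141, -0.0, -1.523]
force: [0.3, -0.0, -0.6]
width: 0.0365
```

Emit:
move_arm:
  deltas:
    - [0, -20, 13, 0, 0, 0]
    - [0, -25, 13, 0, 0, 0]
    - [0, -25, 13, 0, 0, 0]
    - [0, -25, 13, 0, 0, 0]
    - [0, -25, 13, 0, 0, 0]

```text
t: 32.18
eef_pos: [0.5844, -0.134, 0.3927]
ee_rot: [3.141, 0.0, -1.522]
force: [1.0, 0.1, -0.5]
width: 0.0357
```

Emit:
move_arm:
  deltas:
    - [0, -30, 0, 0, 0, 0]
    - [0, -30, 0, 0, 0, 0]
    - [0, -30, 0, 0, 0, 0]
    - [0, -20, 0, 0, 0, 0]
    - [0, 0, 0, 0, 0, 0]

```text
t: 32.6
eef_pos: [0.5842, -0.2463, 0.3915]
ee_rot: [3.14, -0.0, -1.526]
force: [-0.5, -0.5, -0.8]
width: 0.0363
```

```bash
python3 st.py; python3 - <<'E'
from h import *
a=save("side","s6");b=save("top","t6")
A=cv2.resize(a[150:260,220:330],(400,400),interpolation=3);B=cv2.resize(b[140:250,205:315],(400,400),interpolation=3)
cv2.imwrite("pics/c6.png",np.hstack([A,B])[...,::-1])
for c,fs in (("side",("s0","s4","s5","s6")),("top",("t0","t4","t6"))):
  for f in fs:
    im=cv2.imread(f"pics/{f}.png");hsv=cv2.cvtColor(im,cv2.COLOR_BGR2HSV)[150:300,185:350].astype(int)
    m=((hsv[...,0]<6)|(hsv[...,0]>174))&(hsv[...,1]>150)&(hsv[...,2]>50);n,l,s,cc=cv2.connectedComponentsWithStats(m.astype(np.uint8));i=1+np.argmax(s[1:,4]);print(f,cc[i]+[185,150],s[i])
E
```

```text
32.6 [ 0.5842 -0.2463  0.3915] [ 3.14   -0.0003 -1.5257] 0.036266566793466265 F [-0.4819 -0.5074 -0.8387] M [ 0.0552  0.0375 -0.0359]
s0 [286.38095238 209.07142857] [ 94  54  15  11 126]
s4 [285.70289855 207.08695652] [ 93  52  16  12 138]
s5 [285.77205882 209.16176471] [ 93  54  16  12 136]
s6 [286.24305556 208.75694444] [ 93  54  16  11 144]
t0 [269.         212.23809524] [82 56  5 13 42]
t4 [268.79166667 211.66666667] [82 55  5 14 48]
t6 [269.15217391 212.2173913 ] [82 56  5 13 46]
```

View pics/c6.png

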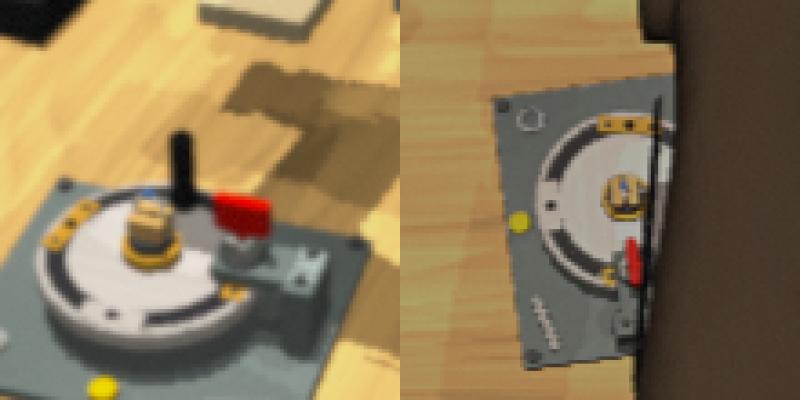

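```bash
python3 - <<'E'
from h import *
def R(f,b): 
    i=cv2.imread(f"pics/{f}.png").astype(np.float32);x0,y0,x1,y1=b;i=i[y0:y1,x0:x1];return np.clip(i[...,2]-(i[...,0]+i[...,1])/2,0,None)
b=(272,194,302,224)
def edge(f):
    m=R(f,b);m=m/np.percentile(m,98);m=np.clip(m,0,1);ys,xs=np.mgrid[:m.shape[0],:m.shape[1]]
    cols=m[:,8:20];t=[];bt=[]
    for c in cols.T:
        k=np.where(c>.5)[0]
        if len(k)<5: continue
        a=k[0];z=k[-1];t.append(a-(c[a]-.5)/(c[a]-c[a-1]+1e-9));bt.append(z+(c[z]-.5)/(c[z]-c[z+1]+1e-9))
    return np.mean(t),np.mean(bt)
for f in ("s0","s4","s6"):print(f,edge(f))
for n in (("s0","s4"),("s0","s6")):print(n,cv2.phaseCorrelate(R(n[0],b).astype(np.float64),R(n[1],b).astype(np.float64),cv2.createHanningWindow((30,30),cv2.CV_64F)))
E
```

```text
s0 (np.float64(8.658591621244947), np.float64(16.57357630506158))
s4 (np.float64(-0.3438631643851598), np.float64(17.877043079895277))
s6 (np.float64(8.543293241411448), np.float64(16.488052568708856))
('s0', 's4') ((-0.2736794956091231, -1.133597792249784), 0.5668014050783408)
('s0', 's6') ((-0.20093831413799457, -0.3659724725950362), 0.8193443749388983)
```

```bash
python3 -c "
from station import arm
print(arm.job_done())"
```

```text
the job is handed in; nothing more can be done
None
```

The turntable is indexed to the station on the green magnet's side and locked there. I handed the job in at about 33 s, with the gripper open and well clear of everything.

- **Retracting the plunger:** I pulled the knob up, feeling for the point where the cross pin cleared the collar. I then twisted it clockwise about 75° and lowered it into the rest notch. It stayed up when released.
- **Swinging and locking:** I swung the handle about 85° towards green. I then twisted the knob back, set the pin down on the station block and eased the table on until the pin dropped in, at roughly -1.60 rad. I backed the side load off to about 1 N before letting go.

**Last checks**
- **Plunger home:** In the last side picture the wing's edges sit within about 0.1 pixel (0.3 mm) of the starting home picture. While riding on the block the knob stood about 2 pixels higher. A whole-patch comparison instead gave a 0.37 pixel shift (about 1 mm), which I put down to changed lighting on the knob.
- **Lock:** I felt it clearly on one side only, where about 8 N built up and the table stopped. Pushing gently back the other way, I did not press hard enough to feel the opposite wall.
- **Twist torque:** It peaked at about 0.16 N m, while I was feeling for the clearance.
- **Unexplained reading:** Just before I released the handle, the wrist showed about 11 N of upward force. It vanished on release.
- **Other things:** I saw nothing displaced in the pictures I viewed, and the ring was not touched as far as I could see. The arm hid the green side in the last top view.

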